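# Stand a tooth-chart card up and hold a spring clip gaping round its edge

### The arm

A 6-joint arm with a two-finger parallel gripper is mounted at the origin on a cart in front of the work surface, level with it; the furniture and walls round the work are solid. World frame = base frame: x ahead of the robot, y to its left, z up, the work surface at z = 0. Lengths are in mm, angles in rad, forces in N, time in s.
With the tool pointing down it reaches from about 350 to 775 mm from the base axis. Payload 7.3 kg.
Tool frame: the origin (TCP) lies on the centre line of the jaws, within the pads' length; the fingertips stand finger_overhang ahead of it and the grasp point (between the pads) lies 8 mm behind it (finger_overhang is the distance from the TCP to the fingertips, in mm); z points along the fingers, y is the line along which they close (so a half turn about z gives the same grasp; the last joint's range is limited). The gripper opens to 92 mm and grips with 3 to 60 N. Pads are 19 mm wide; open, the fingers measure 130 mm over their backs; the gripper's body (75 mm by 190 mm) begins 47 mm behind the grasp point.
Start: joints at [1.014, 0.342, 1.524, -0, 1.275, -0.146], TCP at [209.642, 481.346, 237.741] pointing down, gripper open.
Joint ranges: [-2.53, 2.53], [-0.77, 2.02], [0.04, 2.7], [-1, 4.14], [0.28, 2.66], [-3.11, 3.11]. Speed limits (rad/s): [2.57, 2.57, 3.14, 3.14, 3.14, 3.14].

### API

Orientations are given as [roll, pitch, yaw] about the fixed x, y, z axes, in that order (R = Rz(yaw) Ry(pitch) Rx(roll)).
In Python, from plant import get_obs, capture, close_job, finger_overhang gives the robot as it stands.
- The arm moves only by the shell command python3 -m inch 'ROWS'. ROWS is JSON, one flat list of numbers, 7 for each row, row after row: the turn, a rotation vector about the tool's x, y, z scaled (see below), then the shift along the tool's x, y, z scaled (see below), then the closure, from -1 (fully open) to 1 (shut). In form: [ax, ay, az, tx, ty, tz, gripper, ax, ay, az, tx, ty, tz, gripper, ...]. A call has 1 to 10 rows; each row shifts and turns the commanded pose from where the row before left it, along the tool's axes as they then stand; what a row does not reach is not made up. The controller multiplies each number of a shift by 0.8 m and each number of a turn by 1.5 rad. A row lasts 1/12 s, in which the tool goes at most 41.7 mm and 7.16 degrees, less where a joint would pass 70% of its speed; a pose out of reach is approached as far as the arm can. A call with a number of a shift or a turn outside -1 to 1 is refused whole. A call with a gripper value outside its range is refused whole. The fingers move at their own pace and stop on an object; the grip force is fixed at half the most. Time passes only in rows, so rows that do not move let the fingers close. It gives the time, the measured TCP pose, the force, the opening and the grip force at its end, in the units of the state.
- get_obs(): the state, without advancing time (a new reading comes with each control period).
- capture(name): name is "side" or "top" or "wrist"; returns a dict with "image" (420x560x3 uint8, red, green, blue), "mtx" (3x3 intrinsics, pixels), "pose" (4x4, takes a point from camera to world coordinates). Camera axes: x right, y up, looking along -z (the intrinsics and any distortion apply to the point x, -y, -z); pixel columns grow to the right and rows downward; lengths in mm; the calibration is good to about 2 mm. A picture is of the moment at which its call begins. There is no depth.
- close_job(): hands the job in; it is judged then, once.
The state is a dict: "time": time; "joint_positions": joint angles; "dq": joint speeds; "tau": joint torques, N m; "tool_pos": TCP position; "tcp_rot": TCP orientation; "contact_force": force on the tool from outside, world axes, zero at the start; "moment": the same for the moment, N m; "grip_width": finger opening in mm; "finger_force": force on a finger pad.
Only numpy, scipy, OpenCV 4.12 (cv2) and the standard library are available. Lean on these libraries where they do the work, as an engineer would, in place of code of your own. Each camera call takes 0.05 s, during which the arm holds its last target. There are 200 camera calls.

### The job

The white tooth-chart card is lying back on its sloping rest: stand it upright in the slot of the grey card stand, blue header band uppermost, about centred and all the way down, and let go of it. Then take the spring clip by its red handles, squeeze it wide open, lift it off the worktop and bring it round one of the card's two upright side edges, above the stand, so that the gaping jaws reach clearly past the edge on both faces of the card without touching card or stand. Finish there, still holding the clip squeezed open in the air (a colleague will slip a film in next), and leave the other things where they are.

Things in the scene. Friction and masses are not known exactly. Their poses are not given: they have to be found in the camera images.
- chart_card: loose rigid white card, 5 mm thick (x, face normal), 84 mm wide (y), 100 mm tall (z), 50 g; coloured dots on both faces, 12 mm blue header band along the upper edge. Origin: middle of the lower edge, z towards the header. At the start it leans 40 degrees from upright, header end nearer the robot and overhanging the rest, so its upper 45 mm can be pinched across the 5 mm, fingers tilted along the card
- card_rest: fixed small sloping aluminium rest on a grey foot, 110 x 72 x 60 mm; its ledge carries the card's lower edge 18 mm above the worktop and its back plate supports the lower 52 mm of the card. Origin: centre of the foot's underside; x points from under the card's header towards the card's lower edge
- card_stand: fixed grey card stand; foot 80 x 56 x 8 mm, on it two walls 44 mm long that form a slot along y through the origin (centre of the underside). Slot 7.5 mm wide (x), floor 8 mm above the origin, straight walls to 35 mm, flared mouth up to 47 mm, about 20 mm wide at the top. The card stands in it, width along y, overhanging 20 mm at either end
- clip: loose steel spring clip, 80 mm long, 36 mm high, 44 mm over its splayed handles when shut, 51 g, lying on its side so that its hinge pin is upright. Origin: bottom end of the pin; z up along the pin, y towards the jaw tips, which end 42 mm ahead of the pin; red handle plates, 34 mm high, reach from 5 to 40 mm behind it (-y). Squeeze the handles along x, about 25 mm behind the pin, to open the jaws
- clip_right (a joint): opening angle of the clip's +x leaf, rad: 0 shut, 0.28 at its stop, where the handles are parallel flat plates 23 mm over their outside and the jaw tips 25 mm apart. About 4 N on each handle starts it, about 10 N holds it fully open; let go, it snaps shut
- clip_left (a joint): opening angle of the clip's -x leaf, rad: always equal to the other's
- jaw_tip_right (a point): point on the inner face of the +x jaw, at its tip, 40 mm ahead of the pin, half way up the clip (18 mm above the clip's origin)
- jaw_tip_left (a point): the same point on the -x jaw
- plaster_cast: plaster tooth cast, 65 x 62 x 28 mm, bystander, origin at its underside
- red_bottle: small dark bottle with a magenta cap, 26 x 26 x 68 mm, bystander, origin at its underside
- glass_dish: octagonal glass dish, 31 x 31 x 26 mm, bystander, origin at its underside
- gauze_carton: green and white carton, 94 x 62 x 36 mm, bystander, origin at its underside
There are look-alikes about, which are no part of the job. What is shaped like the card_stand but purple is not meant.

How it is judged:
By the outcome, as a careful person would: the job done as asked, in the order asked, and still so for the second after the job is handed in, while the arm keeps its last pose, push and grip.
It also fails if it takes over 58 s, if anything falls off the work surface, if the arm or the gripper's body presses on something with over 40 N, if the wrist force passes 120 N, or if a joint passes its speed limit or range.

## Working session

There is one attempt and no reset: what is moved stays moved. The work goes in short steps, Python scripts to look and compute and a shell command to move; the robot and the scene stay as the last step left them, time stands still between calls to the robot, and variables do not carry over. Pictures are saved under pics/ and viewed, at most 13 in all, crops included, and the job is handed in when it is done.

```bash
ls; mkdir -p pics; python3 - <<'E'
from plant import get_obs, capture, finger_overhang
import cv2,numpy as np
o=get_obs();print(o, finger_overhang)
for n in("side","top","wrist"):
    c=capture(n);cv2.imwrite(f"pics/{n}0.png",c["image"][:,:,::-1]);print(n,c["mtx"].tolist(),np.round(c["pose"],3).tolist(),[k for k in c])
a=cv2.imread("pics/top0.png");cv2.imwrite("pics/top0b.png",cv2.resize(a,(800,600)))
a=cv2.imread("pics/side0.png");cv2.imwrite("pics/side0b.png",cv2.resize(a,(800,600)))
E
```

```text
pics
{'time': 0.0, 'joint_positions': array([ 1.01399770e+00,  3.42734424e-01,  1.52501139e+00, -1.20080656e-05,
        1.27537694e+00, -1.45982909e-01]), 'dq': array([ 8.61205721e-04,  7.08680817e-04,  4.75070356e-05,  1.12121577e-03,
       -1.00992256e-03,  1.66428465e-03]), 'tau': array([-6.49117883e-04, -4.31246638e+01, -2.44216383e+01,  7.16448203e-02,
        5.60732873e-02, -1.50401779e-04]), 'tool_pos': array([209.43321806, 481.00089463, 237.04083378]), 'tcp_rot': array([-3.14007716e+00, -2.11215384e-04,  2.73078028e+00]), 'contact_force': array([ 0.33685415, -0.68008942, -0.63854895]), 'moment': array([-0.02012027, -0.01666467,  0.03468118]), 'finger_force': 0.0, 'grip_width': 91.83349334966336} 11.0
side [[542.8116675678859, 0.0, 283.84054040157866], [0.0, 542.8116675678859, 205.430667875483], [0.0, 0.0, 1.0]] [[0.813, 0.241, -0.53, -234.138], [-0.582, 0.33, -0.743, -1080.309], [-0.005, 0.913, 0.408, 592.98], [0.0, 0.0, 0.0, 1.0]] ['image', 'mtx', 'pose']
top [[430.36033741124504, 0.0, 283.7926166286845], [0.0, 430.36033741124504, 213.699942864529], [0.0, 0.0, 1.0]] [[-0.017, 0.996, -0.087, 386.73], [-1.0, -0.018, -0.009, -106.643], [-0.011, 0.087, 0.996, 1207.194], [0.0, 0.0, 0.0, 1.0]] ['image', 'mtx', 'pose']
wrist [[309.28047208213115, 0.0, 281.16403037709324], [0.0, 309.28047208213115, 200.96821541316757], [0.0, 0.0, 1.0]] [[0.4, -0.877, -0.266, 137.398], [0.916, 0.383, 0.117, 512.005], [-0.001, -0.291, 0.957, 384.613], [0.0, 0.0, 0.0, 1.0]] ['image', 'mtx', 'pose']
```

View pics/top0b.png

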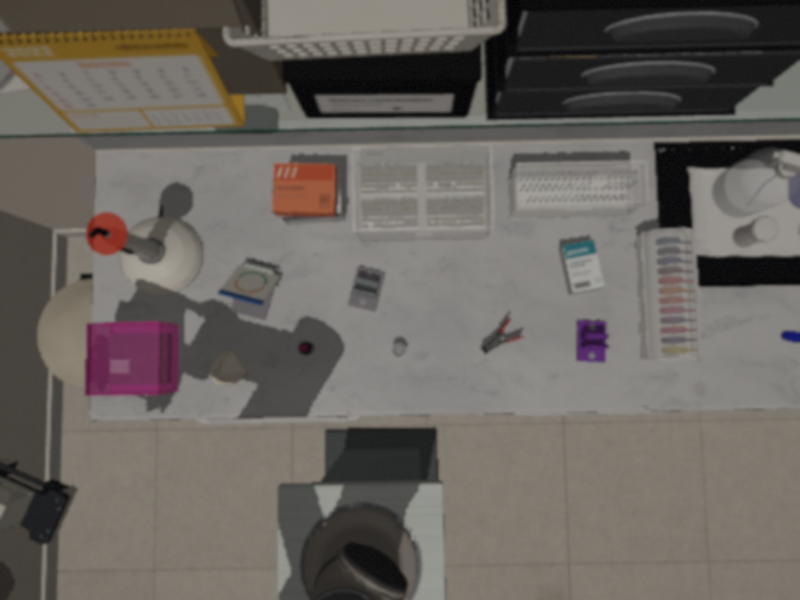

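View pics/side0b.png

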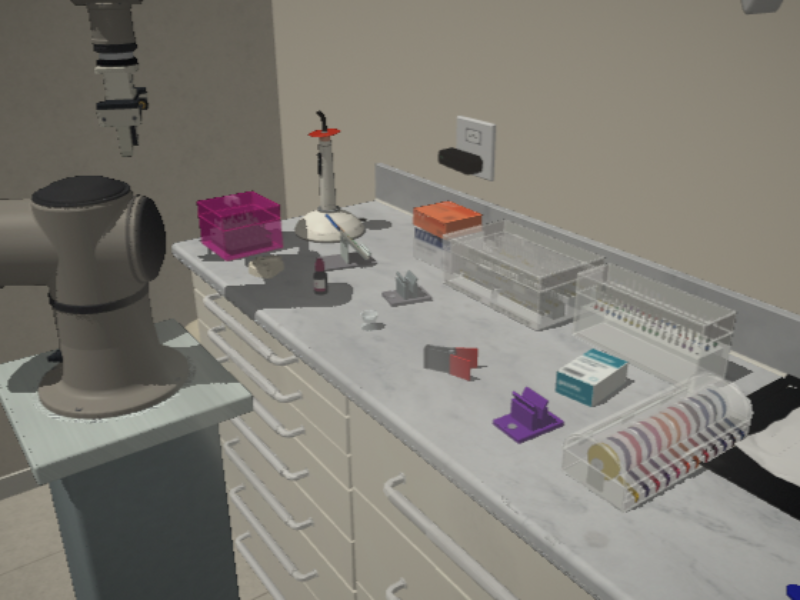

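The top view shows the card on its rest at about (250,287), with the blue header at the lower edge, running (222,293) to (270,305). The grey stand is at (367,287), and the clip is at (502,335) with jaws towards (487,350) and red handles towards (515,325). The purple look-alike is at (592,340).

```bash
cat > h.py <<'E'
import numpy as np,cv2
from scipy.spatial.transform import Rotation as R
from plant import get_obs,capture
def ray(c,uv):
    K,P=np.array(c["mtx"]),np.array(c["pose"])
    d=np.linalg.inv(K)@[uv[0],uv[1],1]; return P[:3,3],P[:3,:3]@(d*[1,-1,-1])
def onz(c,uv,z):
    o,d=ray(c,uv); return o+d*(z-o[2])/d[2]
def tri(c1,p1,c2,p2):
    o1,d1=ray(c1,p1);o2,d2=ray(c2,p2)
    s=np.linalg.lstsq(np.c_[d1,-d2],o2-o1,rcond=None)[0]
    a,b=o1+s[0]*d1,o2+s[1]*d2; return (a+b)/2,np.linalg.norm(a-b)
def proj(c,X):
    P=np.array(c["pose"]);q=(P[:3,:3].T@(np.array(X)-P[:3,3]))*[1,-1,-1];q=np.array(c["mtx"])@q;return q[:2]/q[2]
def blobs(m,amin=15):
    n,l,s,ce=cv2.connectedComponentsWithStats(m.astype(np.uint8)); return [(s[i].tolist(),ce[i].round(1),l==i) for i in range(1,n) if s[i][4]>=amin]
def hsv(c): return cv2.cvtColor(c["image"],cv2.COLOR_RGB2HSV)
def tool():
    o=get_obs(); return np.array(o["tool_pos"]),R.from_euler('xyz',o["tcp_rot"])
def delta(p,Rm):
    """remaining shift (mm, in present tool axes) and rotvec (deg, tool axes) to pose p,Rm"""
    t,r=tool(); return r.inv().apply(np.array(p)-t).round(1),np.degrees((r.inv()*Rm).as_rotvec()).round(1)
E
python3 - <<'E'
from h import *
c=capture("top");h=hsv(c)
b=(h[...,0]>100)&(h[...,0]<125)&(h[...,1]>110)
for s,ce,m in blobs(b,10): print("blue",s,ce,onz(c,ce,90).round(0))
r=((h[...,0]<8)|(h[...,0]>172))&(h[...,1]>110)
for s,ce,m in blobs(r,8): print("red",s,ce,onz(c,ce,30).round(0))
for n,p,z in(("hdrL",(222,293),95),("hdrR",(268,307),95),("rest top",(265,262),20),("stand",(367,287),8),("purple",(592,340),8),("pin",(500,338),36),("jawtip",(486,350),20)): print(n,onz(c,np.array(p)*.7,z).round(0))
t,r=tool();w=capture("wrist");P=np.array(w["pose"])
print("cam in tool",r.inv().apply(P[:3,3]-t).round(1),(r.inv().as_matrix()@P[:3,:3]).round(3).tolist())
E
```

```text
blue [154, 204, 29, 9, 59] [168.8 208.1] [505. 204.  90.]
blue [548, 232, 12, 7, 70] [553.8 234.9] [ 417. -791.   90.]
red [192, 114, 44, 12, 413] [214.3 119.6] [758.  94.  30.]
red [60, 149, 30, 29, 644] [ 74.5 163.3] [642. 485.  30.]
red [350, 225, 5, 8, 11] [351.6 228.9] [ 445. -281.   30.]
hdrL [513. 238.  95.]
hdrR [486. 154.  95.]
rest top [581. 177.  20.]
stand [529. -21.   8.]
purple [ 418. -457.    8.]
pin [ 424. -275.   36.]
jawtip [ 402. -249.   20.]
cam in tool [  78.5   -0.6 -147.5] [[-0.001, 0.957, 0.291], [1.0, 0.001, 0.0], [-0.0, 0.291, -0.957]]
```

```bash
python3 -m inch '[0,0,0,-0.04,-0.015,0.002,0, 0,0,0,-0.04,-0.015,0.002,0, 0,0,0,-0.04,-0.015,0.002,0, 0,0,0,-0.04,-0.015,0.002,0, 0,0,0,-0.04,-0.015,0.002,0, 0,0,0,-0.04,-0.015,0.002,0, 0,0,0,-0.04,-0.015,0.002,0, 0,0,0,-0.04,-0.015,0.002,0, 0,0,0,-0.04,-0.015,0.002,0, 0,0,0,-0.04,-0.015,0.002,0]'
python3 -m inch '[0,0,0,-0.04,-0.015,0,0, 0,0,0,-0.04,-0.015,0,0, 0,0,0.08,0,0,0,0, 0,0,0.08,0,0,0,0, 0,0,0.08,0,0,0,0, 0,0,0.08,0,0,0,0, 0,0,0.08,0,0,0,0, 0,0,0.08,0,0,0,0, 0,0,0.08,0,0,0,0, 0,0,0.08,0,0,0,0]'
python3 -m inch '[0,0,0.08,0,0,0,0, 0,0,0.08,0,0,0,0, 0,0,0.08,0,0,0,0, 0,0,0.08,0,0,0,0, 0,0,0.02,0,0,0,0, 0,0,0,0,0,0,0, 0,0,0,0,0,0,0]'
python3 - <<'E'
from h import *
o=get_obs();print(o["joint_positions"].round(3))
c=capture("wrist");cv2.imwrite("pics/w1.png",c["image"][:,:,::-1])
c2=capture("top")
for p in ((513,238,95),(486,154,95)): print(proj(c,p))
E
```

```text
time: 1.08
tool_pos: [456.1, 242.1, 221.7]
tcp_rot: [3.141, 0.0, 2.731]
contact_force: [0.5, 0.3, 0.3]
grip_width: 46.3
finger_force: 0.0
time: 1.92
tool_pos: [504.1, 195.9, 221.6]
tcp_rot: [-3.141, -0.0, 1.765]
contact_force: [-0.2, 0.3, -0.1]
grip_width: 45.7
finger_force: 0.0
time: 2.5
tool_pos: [504.1, 196.0, 221.6]
tcp_rot: [-3.141, 0.0, 1.262]
contact_force: [-0.5, -0.4, 0.4]
grip_width: 46.1
finger_force: 0.0
[0.229 0.384 1.506 0.    1.251 0.538]
[275.92131309 149.03191495]
[276.24221186 241.07040178]
```

View pics/w1.png

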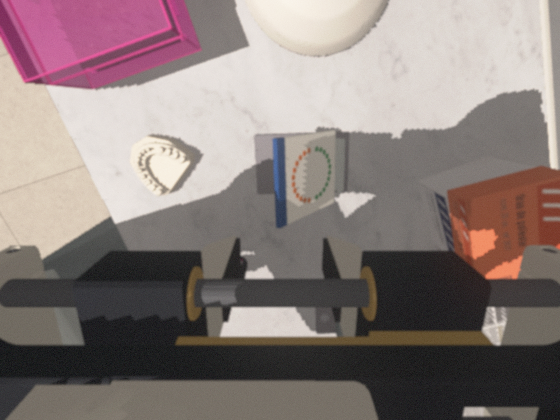

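The wrist view shows the header as a blue strip from (279,138) to (281,227), with the card face to its right. The fingers are visible at the bottom.

```bash
python3 - <<'E'
from h import *
c=capture("wrist");h=hsv(c)
b=(h[...,0]>100)&(h[...,0]<125)&(h[...,1]>120)
bb=[x for x in blobs(b,100) if abs(x[1][0]-280)<15][0];print(bb[:2])
ys,xs=np.nonzero(bb[2]);p=np.c_[xs,ys].astype(np.float32)
(_,_),wh,_=cv2.minAreaRect(p);bx=cv2.boxPoints(cv2.minAreaRect(p));bx=bx[np.argsort(bx[:,1])]
e1,e2=bx[:2].mean(0),bx[2:].mean(0);print(e1,e2,wh)
A,B=onz(c,e1,91.6),onz(c,e2,91.6);print(A.round(1),B.round(1),np.linalg.norm(A-B))
M=(A+B)/2;w=(A-B)/np.linalg.norm(A-B);rx=np.array([w[1],-w[0],0]);a=np.radians(40)
up=-np.sin(a)*rx+np.cos(a)*np.array([0,0,1]);n=np.cos(a)*rx+np.sin(a)*np.array([0,0,1])
mid=M-2.5*n+6*up  # mid-thickness, top edge
print("mid",mid.round(1),"low",(mid-100*up).round(1),"yaw",np.degrees(np.arctan2(w[1],w[0])))
Rm=R.from_matrix(np.c_[w,n*1,-up]);print(np.linalg.det(Rm.as_matrix()),Rm.as_euler('xyz'))
for s in(-60,23):
    T=mid-s*up;print(s,T.round(1),*delta(T,Rm))
np.save("card.npy",np.array([mid,w,up,n]))
# side check
s=capture("side");hs=hsv(s);b=(hs[...,0]>100)&(hs[...,0]<125)&(hs[...,1]>110)
print([x[:2] for x in blobs(b,15)],proj(s,M))
E
```

```text
([275, 153, 5, 45, 118], array([276.2, 177.2]))
[274.67758 153.01898] [277.26376 196.9845 ] (44.0415153503418, 3.582043409347534)
[510.7 234.6  91.6] [500.3 194.9  91.6] 41.04751889508879
mid [499.9 216.2  94.6] low [562.1 199.8  18. ] yaw 75.27484017110437
0.9999999999999998 [2.44346095e+00 2.22044605e-16 1.31379380e+00]
-60 [462.6 226.  140.6] [ 15.9 -48.7  81.1] [-40.    1.   -2.9]
23 [514.2 212.4  77. ] [ 18.7   4.6 144.7] [-40.    1.   -2.9]
[([551, 409, 9, 11, 90], array([555.2, 413.9]))] [231.64632453 154.0593405 ]
```

```bash
cat > m.py <<'E'
from h import *
c=capture("wrist");h=hsv(c)
print(h[145,276:288].tolist(),h[215,276:288].tolist())
b=(h[...,0]>98)&(h[...,0]<128)&(h[...,1]>90);b=cv2.morphologyEx(b.astype(np.uint8),cv2.MORPH_OPEN,np.ones((3,3)))
bb=max([x for x in blobs(b,60) if 225<x[1][0]<330 and 110<x[1][1]<260],key=lambda x:x[0][4]);print(bb[:2])
ys,xs=np.nonzero(bb[2]);p=np.c_[xs,ys].astype(np.float32)
r=cv2.minAreaRect(p);bx=cv2.boxPoints(r);bx=bx[np.argsort(bx[:,1])]
e1,e2=bx[:2].mean(0),bx[2:].mean(0);print(e1,e2,r[1])
A,B=onz(c,e1,91.6),onz(c,e2,91.6);print(A.round(1),B.round(1),np.linalg.norm(A-B))
M=(A+B)/2;w=(A-B)/np.linalg.norm(A-B);rx=np.array([w[1],-w[0],0]);a=np.radians(40)
up=-np.sin(a)*rx+np.cos(a)*np.array([0,0,1]);n=np.cos(a)*rx+np.sin(a)*np.array([0,0,1])
mid=M-2.5*n+6*up
print("mid",mid.round(1),"low",(mid-100*up).round(1),"yaw",np.degrees(np.arctan2(w[1],w[0])))
Rm=R.from_matrix(np.c_[w,n,-up])
for s in(-60,23):
    T=mid-s*up;print(s,T.round(1),*delta(T,Rm))
np.save("card.npy",np.array([mid,w,up,n]))
E
python3 m.py
```

```text
[[109, 112, 143], [111, 94, 125], [112, 82, 112], [110, 91, 106], [110, 87, 106], [113, 80, 105], [112, 79, 106], [110, 61, 112], [129, 15, 123], [18, 16, 155], [17, 29, 178], [16, 31, 182]] [[108, 69, 85], [108, 98, 83], [110, 96, 85], [109, 103, 84], [111, 101, 81], [108, 94, 79], [111, 98, 86], [110, 104, 81], [108, 98, 78], [111, 71, 83], [105, 26, 97], [15, 17, 122]]
([273, 139, 12, 69, 489], array([278. , 176.2]))
[277.16318 138.89456] [279.4351  207.05215] (68.19546508789062, 9.594672203063965)
[516.7 245.7  91.6] [499.2 184.8  91.6] 63.374626626883824
mid [502.4 216.9  94.6] low [564.2 199.1  18. ] yaw 73.94608787294585
-60 [465.3 227.5 140.6] [ 18.2 -46.6  81.2] [-40.    0.6  -1.6]
23 [516.6 212.8  77. ] [ 19.8   6.7 144.8] [-40.    0.6  -1.6]
```

Threshold too tight on saturation; loosen it.

```bash
sed -i 's/>90)/>50)/; /h\[145/d' m.py; python3 m.py
```

```text
([273, 138, 13, 89, 936], array([279. , 180.9]))
[277.40594 137.89677] [280.0766  226.02797] (88.17164611816406, 11.418999671936035)
[517.2 246.5  91.6] [493.9 166.4  91.6] 83.43015853956426
mid [500.  208.1  94.6] low [561.7 190.1  18. ] yaw 73.7745803082622
-60 [463.  218.8 140.6] [  9.2 -46.2  81.2] [-40.    0.5  -1.5]
23 [514.2 203.9  77. ] [ 10.6   7.1 144.7] [-40.    0.5  -1.5]
```

```bash
python3 -m inch '[0,0,0,0.004,-0.019,0.034,0, 0,0,0,0.004,-0.019,0.034,0, 0,0,0,0.004,-0.019,0.034,0, -0.0776,0.001,-0.003,0,0,0,0, -0.0776,0.001,-0.003,0,0,0,0, -0.0776,0.001,-0.003,0,0,0,0, -0.0776,0.001,-0.003,0,0,0,0, -0.0776,0.001,-0.003,0,0,0,0, -0.0776,0.001,-0.003,0,0,0,0, 0,0,0,0,0,0,0]'
cat > d.py <<'E'
from h import *
import sys
mid,w,up,n=np.load("card.npy")
Rm=R.from_matrix(np.c_[w,n,-up]);d,a=delta(mid-float(sys.argv[1])*up,Rm);print(d,a,"units",(d/800).round(4),(a/85.94).round(4))
E
python3 d.py 23
```

```text
time: 3.63
tool_pos: [462.9, 214.8, 140.6]
tcp_rot: [2.564, 0.016, 1.274]
contact_force: [-0.8, 0.1, -0.4]
grip_width: 45.8
finger_force: 0.0
[ 5.7  9.1 81.7] [-6.9  1.2 -0.1] units [0.0071 0.0114 0.1021] [-0.0803  0.014  -0.0012]
```

```bash
python3 -m inch '[-0.08,0.014,0,0.007,0,0,0, 0,0,0,0,0,0,0]'; python3 d.py 23
```

```text
time: 3.8
tool_pos: [470.6, 228.4, 164.9]
tcp_rot: [2.489, 0.0, 1.278]
contact_force: [0.1, 0.9, 0.5]
grip_width: 45.6
finger_force: 0.0
[-10.8 -14.7  99.5] [-2.6  0.4 -0.4] units [-0.0135 -0.0184  0.1244] [-0.0303  0.0047 -0.0047]
```

```bash
python3 -m inch '[0,0,0,0,0,0,0, 0,0,0,0,0,0,0]'; python3 d.py 23; python3 -c "
from plant import get_obs;o=get_obs();print(o['joint_positions'].round(3),o['dq'].round(3))"
```

```text
time: 3.97
tool_pos: [470.7, 226.3, 163.3]
tcp_rot: [2.49, 0.005, 1.279]
contact_force: [1.2, 0.1, 0.5]
grip_width: 45.7
finger_force: 0.0
[ -8.4 -14.1  97.9] [-2.7  0.5 -0.2] units [-0.0105 -0.0176  0.1224] [-0.0314  0.0058 -0.0023]
[ 0.576  0.316  2.021 -0.992  0.589  1.656] [-0.008  0.005  0.01  -0.017  0.001  0.025]
```

```bash
cat > k.py <<'E'
from h import *
from scipy.optimize import least_squares
Y=lambda a:R.from_euler('y',a);Z=lambda a:R.from_euler('z',a)
def fk(q,P):
    L1,L2,d,hh,T=P
    A=Z(q[0]);B=A*Y(q[1]);C=B*Y(q[2]);D=C*Z(q[3])*Y(q[4])
    p=A.apply([0,d,hh])+B.apply([0,0,L1])+C.apply([0,0,L2])+D.apply([0,0,T])
    return p,D*Z(q[5])
lo=np.array([-2.53,-.77,.04,-1,.28,-3.11]);hi=np.array([2.53,2.02,2.7,4.14,2.66,3.11])
def ik(p,Rm,P,q0):
    def f(q):
        a,b=fk(q,P);return np.r_[(a-p)/100,(b.inv()*Rm).as_rotvec()]
    s=least_squares(f,np.clip(q0,lo+.01,hi-.01),bounds=(lo,hi));return s.x,np.abs(s.fun).max()
E
cat > k1.py <<'E'
from k import *
o=get_obs();t,r=tool()
data=[([1.014,.3427,1.525,0,1.2754,-.146],[209.4,481,237.]),([.229,.384,1.506,0,1.251,.538],[504.1,196,221.6]),(o["joint_positions"],t)]
s=least_squares(lambda P:np.concatenate([fk(q,P)[0]-p for q,p in data]),[478,375,76,300,400])
P=s.x;print(P.round(1),s.fun.round(1));off=fk(data[2][0],P)[1].inv()*r;print("rot off",np.degrees(off.as_rotvec()).round(1))
np.save("P.npy",np.r_[P,off.as_rotvec()])
mid,w,up,n=np.load("card.npy")
for b in(0,10,20,30,40):
  for s_ in(-40,23):
    b_=np.radians(b);z=-up*np.cos(b_)+w*np.sin(b_);Rm=R.from_matrix(np.c_[np.cross(n,z),n,z])
    q,e=ik(mid-s_*up if s_>0 else mid-23*up-63*z,Rm*off.inv(),P,o["joint_positions"]);print(b,s_,q.round(2),round(e,4))
E
python3 k1.py
```

```text
[529.5 351.4  72.8 126.4 284. ] [ 0.1 -6.6  1.4 -2.4 -4.3  1.5  4.6 11.5 -2.9]
rot off [ 0.  0. 90.]
0 -40 [ 0.51  0.35  2.07 -1.    0.52  1.64] 0.1022
0 23 [ 0.43  0.46  2.03 -1.    0.44  1.6 ] 0.1581
10 -40 [ 0.4   0.29  2.16 -1.    0.28  1.54] 0.1275
10 23 [ 0.37  0.43  2.08 -1.    0.28  1.53] 0.1743
20 -40 [ 0.38  0.28  2.17 -1.    0.28  1.51] 0.2237
20 23 [ 0.37  0.42  2.08 -1.    0.28  1.51] 0.2558
30 -40 [ 0.37  0.28  2.18 -1.    0.28  1.49] 0.408
30 23 [ 0.37  0.42  2.08 -1.    0.28  1.5 ] 0.4257
40 -40 [-0.12  0.37  2.51  2.22  0.77 -2.23] 0.0
40 23 [ 0.37  0.42  2.08 -1.    0.28  1.49] 0.5956
```

```bash
cat > k2.py <<'E'
from k import *
import k
def fk(q,P):
    L1,L2,d,hh,T,e,a=P
    A=Z(q[0]);B=A*Y(q[1]);C=B*Y(q[2]);W=C*Z(q[3]);D=W*Y(q[4])
    return A.apply([0,d,hh])+B.apply([0,0,L1])+C.apply([a,0,L2])+D.apply([0,e,T]),D*Z(q[5])
k.fk=fk;off=Z(np.pi/2)
E
cat > k3.py <<'E'
from k2 import *
o=get_obs();t,r=tool()
data=[([1.014,.3427,1.525,0,1.2754,-.146],[209.4,481,237.]),([.229,.384,1.506,0,1.251,.538],[504.1,196,221.6]),(o["joint_positions"],t)]
s=least_squares(lambda P:np.r_[np.concatenate([fk(q,P)[0]-p for q,p in data]),(P-[480,380,40,200,300,40,0])*.003],[478,375,40,200,300,40,0])
P=s.x;print(P.round(1),s.fun[:9].round(1));np.save("P.npy",P)
mid,w,up,n=np.load("card.npy");rng=np.random.default_rng(0)
for b in range(-70,71,10):
  for pre in(63,0):
    b_=np.radians(b);z=-up*np.cos(b_)+w*np.sin(b_);Rm=R.from_matrix(np.c_[np.cross(n,z),n,z]);best=(None,9)
    for sg in(1,-1):
      for i in range(6):
        q0=[.3,.4,1.9,[-.9,-.5,.3,1.5,2.5,3.5][i],.7,0]
        x=ik(mid-23*up-pre*z,Rm*Z(0 if sg>0 else np.pi)*off.inv(),P,q0)
        if x[1]<best[1]-1e-4: best=x
    print(b,pre,best[0].round(2),round(best[1],3))
E
python3 k3.py
```

```text
[503.  381.   77.1 227.8 307.8  -0.7  47.4] [-0.  -0.  -0.1  0.  -0.   0.1 -0.   0.  -0. ]
-70 63 [ 0.71  1.2   0.92 -0.89  2.02  1.54] 0.0
-70 0 [ 0.65  1.15  1.1  -0.89  1.9   1.63] 0.0
-60 63 [ 0.73  1.06  1.1  -0.85  1.83  1.6 ] 0.0
-60 0 [ 0.67  1.04  1.25 -0.88  1.71  1.66] 0.0
-50 63 [ 0.75  0.94  1.28 -0.85  1.63  1.64] 0.0
-50 0 [ 0.68  0.94  1.39 -0.89  1.51  1.7 ] 0.0
-40 63 [ 0.75  0.81  1.46 -0.86  1.43  1.68] 0.0
-40 0 [ 0.67  0.84  1.54 -0.93  1.31  1.73] 0.0
-30 63 [ 0.74  0.69  1.63 -0.9   1.21  1.72] 0.0
-30 0 [ 0.66  0.74  1.68 -0.99  1.1   1.78] 0.0
-20 63 [ 0.71  0.58  1.79 -0.97  0.99  1.77] 0.0
-20 0 [ 0.61  0.65  1.79 -1.    0.91  1.76] 0.047
-10 63 [ 0.64  0.47  1.92 -1.    0.78  1.75] 0.044
-10 0 [ 0.54  0.57  1.88 -1.    0.7   1.7 ] 0.102
0 63 [ 0.53  0.38  2.03 -1.    0.53  1.66] 0.097
0 0 [0.44 0.52 2.18 4.14 0.44 2.73] 0.118
10 63 [0.41 0.34 2.27 4.14 0.3  2.69] 0.033
10 0 [0.38 0.49 2.18 4.03 0.33 2.79] 0.0
20 63 [ 0.24  0.32  2.35  3.16  0.3  -2.77] 0.0
20 0 [ 0.24  0.49  2.27  3.16  0.39 -2.76] 0.0
30 63 [ 0.02  0.37  2.42  2.5   0.54 -2.33] 0.0
30 0 [ 0.08  0.53  2.33  2.64  0.59 -2.43] 0.0
40 63 [-0.19  0.47  2.46  2.17  0.81 -2.27] 0.0
40 0 [-0.07  0.61  2.35  2.34  0.81 -2.33] 0.0
50 63 [-0.36  0.6   2.43  1.93  1.01 -2.28] 0.0
50 0 [-0.2   0.7   2.33  2.09  1.   -2.29] 0.0
60 63 [-0.47  0.73  2.36  1.72  1.17 -2.28] 0.0
60 0 [-0.3   0.8   2.28  1.89  1.16 -2.28] 0.0
70 63 [-0.53  0.86  2.25  1.55  1.31 -2.26] 0.0
70 0 [-0.36  0.9   2.19  1.71  1.3  -2.25] 0.0
```

```bash
cat > k4.py <<'E'
from k2 import *
P=np.load("P.npy");st=np.array([529,-21,0])
for b in(-45,-38,25,35):
 for yaw in(0,20,-20,180,200,160):
  y=np.radians(yaw);w=np.array([-np.sin(y),np.cos(y),0]);up=np.array([0,0,1.]);n=np.cross(w,up);b_=np.radians(b)
  z=-up*np.cos(b_)+w*np.sin(b_);Rm=R.from_matrix(np.c_[np.cross(n,z),n,z]);out=[]
  for hgt in(70,0):
    best=(None,9)
    for sg in((0,) if b<0 else (np.pi,)):
     for i in range(5):
      x=ik(st+[0,0,8+hgt]+80*up+12*w,Rm*Z(sg)*off.inv(),P,[0,.4,1.7,[-.8,0,1,2.,3][i],1,0])
      if x[1]<best[1]-1e-4:best=x
    out+=[best[0].round(2).tolist(),round(best[1],3)]
  print(b,yaw,*out)
E
python3 k4.py
python3 - <<'E'
import cv2
a=cv2.imread("pics/top0.png")[170:260,220:400];cv2.imwrite("pics/top0c.png",cv2.resize(a,None,fx=4,fy=4,interpolation=cv2.INTER_CUBIC))
E
```

```text
-45 0 [0.24, 0.61, 1.61, -0.8, 1.28, 0.62] 0.0 [0.24, 0.71, 1.65, -0.84, 1.18, 0.74] 0.0
-45 20 [0.25, 0.49, 1.83, -0.98, 1.01, 0.54] 0.0 [0.24, 0.62, 1.84, -1.0, 0.94, 0.63] 0.038
-45 -20 [0.19, 0.71, 1.39, -0.65, 1.53, 0.74] 0.0 [0.19, 0.8, 1.43, -0.66, 1.42, 0.82] 0.0
-45 180 [-0.57, 0.63, 1.55, 0.64, 1.48, 2.33] 0.0 [-0.57, 0.73, 1.6, 0.65, 1.36, 2.24] 0.0
-45 200 [-0.49, 0.73, 1.34, 0.5, 1.69, 2.2] 0.0 [-0.49, 0.82, 1.38, 0.49, 1.58, 2.14] 0.0
-45 160 [-0.64, 0.52, 1.78, 0.8, 1.25, 2.43] 0.0 [-0.64, 0.64, 1.82, 0.85, 1.13, 2.3] 0.0
-38 0 [0.19, 0.56, 1.61, -0.7, 1.21, 0.53] 0.0 [0.19, 0.66, 1.67, -0.75, 1.1, 0.64] 0.0
-38 20 [0.19, 0.45, 1.81, -0.84, 0.96, 0.37] 0.0 [0.19, 0.57, 1.86, -0.95, 0.85, 0.55] 0.0
-38 -20 [0.15, 0.65, 1.42, -0.58, 1.45, 0.69] 0.0 [0.15, 0.74, 1.47, -0.59, 1.33, 0.77] 0.0
-38 180 [-0.53, 0.58, 1.57, 0.57, 1.4, 2.39] 0.0 [-0.53, 0.68, 1.62, 0.59, 1.28, 2.31] 0.0
-38 200 [-0.46, 0.68, 1.38, 0.44, 1.6, 2.23] 0.0 [-0.46, 0.76, 1.43, 0.44, 1.47, 2.17] 0.0
-38 160 [-0.58, 0.48, 1.76, 0.7, 1.18, 2.54] 0.0 [-0.58, 0.59, 1.82, 0.76, 1.06, 2.42] 0.0
25 0 [-0.4, 0
[... 355 characters left out ...]
0.41, 1.75, -0.53, 0.91, -0.0] 0.0 [0.03, 0.52, 1.82, -0.62, 0.76, 0.13] 0.0
25 160 [0.02, 0.54, 1.53, -0.42, 1.27, 0.54] 0.0 [0.02, 0.63, 1.59, -0.45, 1.13, 0.61] 0.0
35 0 [-0.47, 0.55, 1.6, 0.55, 1.34, 2.44] 0.0 [-0.47, 0.65, 1.65, 0.58, 1.21, 2.36] 0.0
35 20 [-0.42, 0.63, 1.45, 0.43, 1.53, 2.26] 0.0 [-0.42, 0.72, 1.5, 0.43, 1.4, 2.2] 0.0
35 -20 [-0.51, 0.46, 1.76, 0.67, 1.13, 2.62] 0.0 [-0.51, 0.57, 1.81, 0.73, 1.01, 2.5] 0.0
35 180 [0.12, 0.53, 1.64, -0.67, 1.16, 0.46] 0.0 [0.12, 0.63, 1.69, -0.72, 1.04, 0.57] 0.0
35 200 [0.12, 0.44, 1.8, -0.78, 0.92, 0.26] 0.0 [0.12, 0.56, 1.85, -0.89, 0.8, 0.43] 0.0
35 160 [0.1, 0.61, 1.48, -0.56, 1.38, 0.65] 0.0 [0.1, 0.7, 1.53, -0.58, 1.26, 0.73] 0.0
```

View pics/top0c.png

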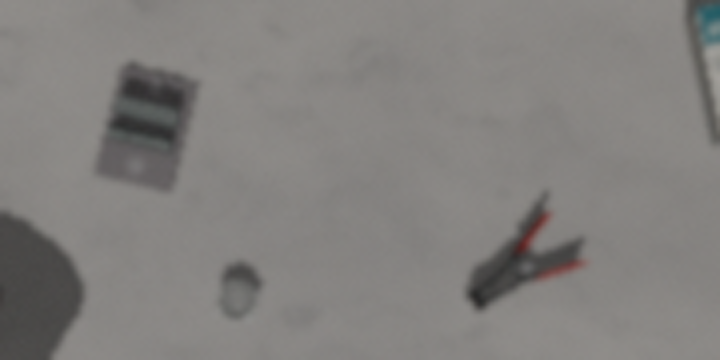

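The crop shows the stand foot corners at about (125,62), (198,80), (172,192) and (96,172), so its slot runs roughly parallel to the card's width. The clip's pin is at (525,262), its jaws point to (475,298) and its red handles reach (548,195) and (583,265). Next, a closer look at the stand.

```bash
cat >> h.py <<'E'
def plan(p,Rm,per=36,perd=6.3):
    d,a=delta(p,Rm);n=max(1,int(np.ceil(np.linalg.norm(d)/per)));m=max(1,int(np.ceil(np.linalg.norm(a)/perd)))
    print("shift",d,n,"rows",(d/800/n).round(4),"| turn",a,m,"rows",(a/85.94/m).round(4))
E
python3 - <<'E'
from h import *
mid,w,up,n=np.load("card.npy");plan([529,-21,180],R.from_matrix(np.c_[w,[w[1],-w[0],0],[0,0,-1]]))
E
```

```text
shift [-220.1  110.3   64.6] 8 rows [-0.0344  0.0172  0.0101] | turn [37.3  0.5 -0.4] 6 rows [ 0.0723  0.001  -0.0008]
```

```bash
python3 -m inch '[0,0,0,-0.0344,0.0172,0.01,0, 0,0,0,-0.0344,0.0172,0.01,0, 0,0,0,-0.0344,0.0172,0.01,0, 0,0,0,-0.0344,0.0172,0.01,0, 0,0,0,-0.0344,0.0172,0.01,0, 0,0,0,-0.0344,0.0172,0.01,0, 0,0,0,-0.0344,0.0172,0.01,0, 0,0,0,-0.0344,0.0172,0.01,0, 0.0725,0.001,0,0,0,0,0, 0.0725,0.001,0,0,0,0,0]'
python3 -m inch '[0.0725,0.001,0,0,0,0,0, 0.0725,0.001,0,0,0,0,0, 0.0725,0.001,0,0,0,0,0, 0.0725,0.001,0,0,0,0,0, 0,0,0,0,0,0,0, 0,0,0,0,0,0,0]'
python3 - <<'E'
from h import *
c=capture("wrist");cv2.imwrite("pics/w2.png",c["image"][:,:,::-1])
print(proj(c,[529,-21,8]),proj(c,[529,-21,47]))
E
```

```text
time: 4.8
tool_pos: [525.1, -5.9, 188.9]
tcp_rot: [2.687, 0.019, 1.265]
contact_force: [1.1, -1.9, -0.8]
grip_width: 46.2
finger_force: 0.0
time: 5.3
tool_pos: [527.7, -5.8, 189.0]
tcp_rot: [3.114, 0.013, 1.266]
contact_force: [-0.3, -0.1, -0.4]
grip_width: 45.6
finger_force: 0.0
[281.64166958 192.32886988] [282.80810222 203.29849273]
```

View pics/w2.png

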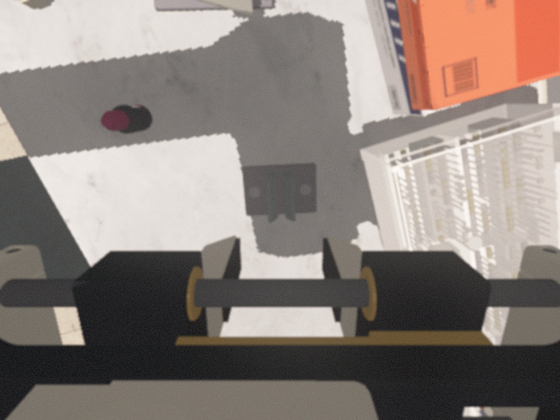

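The stand is in the arm's shadow: foot corners at about (244,166), (316,163), (317,213) and (248,217), screws at (254,191) and (306,189), and the slot walls near x 270–293.

```bash
python3 - <<'E'
from h import *
c=capture("wrist");g=cv2.cvtColor(c["image"],cv2.COLOR_RGB2GRAY)
u=g[150:235,228:335];t,m=cv2.threshold(u,0,255,cv2.THRESH_BINARY_INV+cv2.THRESH_OTSU);print(t,u[40,::6],u[::6,30])
bb=max(blobs(m>0,100),key=lambda x:x[0][4]);print(bb[:2])
ys,xs=np.nonzero(bb[2]);bx=cv2.boxPoints(cv2.minAreaRect(np.c_[xs,ys].astype(np.float32)))+[228,150]
W=np.array([onz(c,p,8) for p in bx]);print(bx.round(1).tolist(),W.round(1).tolist(),np.linalg.norm(W-np.roll(W,1,0),axis=1))
print("centre",W.mean(0));
for q in((254,191),(306,189)): print(onz(c,q,8).round(1))
cv2.imwrite("pics/w2c.png",cv2.resize(cv2.normalize(u,None,0,255,cv2.NORM_MINMAX),None,fx=7,fy=7,interpolation=cv2.INTER_CUBIC))
E
```

```text
162.0 [226 223 223 102 105 103  88  91  89  88  90  91  93  97  88 112 122 123] [127 123 126  88  91  92  92 107  90  91  92 121 124 121 119]
([11, 0, 96, 85, 7581], array([61.8, 40.8]))
[[239.0, 150.0], [334.0, 150.0], [334.0, 234.0], [239.0, 234.0]] [[499.2, 37.4, 8.0], [594.9, 6.9, 8.0], [570.6, -87.1, 8.0], [466.6, -52.9, 8.0]] [ 96.03455429 100.46523117  97.01501236 109.46658564]
centre [532.81802184 -23.91928516   8.        ]
[499.6  -9.8   8. ]
[554.7 -25.2   8. ]
```

View pics/w2c.png

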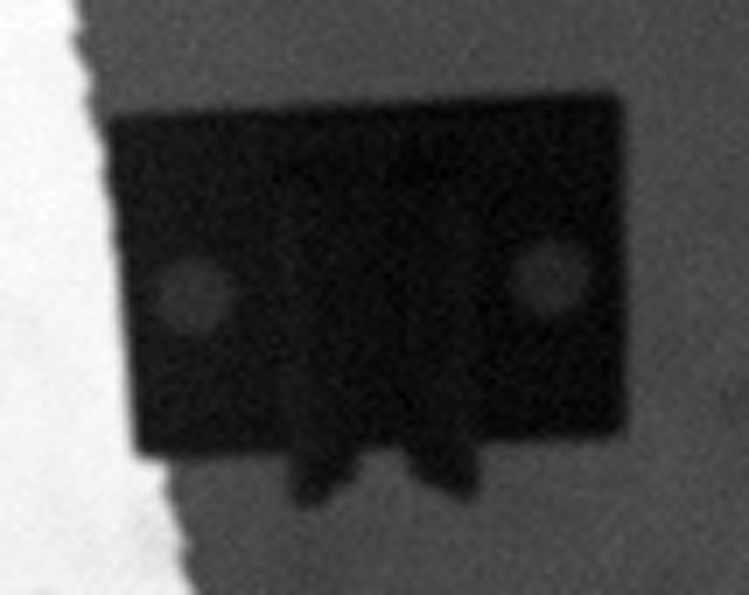

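```bash
python3 - <<'E'
from h import *
c=capture("wrist");f=lambda p,z:onz(c,np.array(p)/7+[228,150],z)
C=[f(p,8) for p in((110,113),(620,95),(627,433),(140,455))];W=np.array(C)
print(W.round(1).tolist(),np.linalg.norm(W-np.roll(W,1,0),axis=1).round(1),"centre",W.mean(0).round(1))
S=[f((197,294),8),f((550,276),8)];print("screws",np.round(S,1).tolist(),np.mean(S,0).round(1))
ax=(W[1]+W[2]-W[0]-W[3]);print("yaw x edges",np.degrees(np.arctan2(ax[1],ax[0])));ay=W[0]+W[1]-W[2]-W[3];print("y",np.degrees(np.arctan2(ay[1],ay[0]))-90);d=S[1]-S[0];print("screw yaw",np.degrees(np.arctan2(d[1],d[0])))
o=W.mean(0);yaw=np.arctan2(d[1],d[0]);print("wall end V",f((382,475),47).round(1),"expected", (o+22*np.array([np.sin(yaw),-np.cos(yaw),0])).round(1))
E
```

```text
[[497.5, 20.0, 8.0], [572.8, -1.2, 8.0], [559.1, -54.7, 8.0], [483.4, -34.0, 8.0]] [55.8 78.2 55.2 78.5] centre [528.2 -17.5   8. ]
screws [[500.8, -11.3, 8.0], [554.5, -25.6, 8.0]] [527.7 -18.5   8. ]
yaw x edges -15.498675518264982
y -14.448154515866875
screw yaw -14.870466554059131
wall end V [522.6 -34.8  47. ] expected [522.6 -38.7   8. ]
```

```bash
cat > g.py <<'E'
from k2 import *
P=np.load("P.npy");mid,w,up,n=np.load("card.npy")
def grasp(b,a,s,pre):
    b=np.radians(b);z=-up*np.cos(b)+w*np.sin(b);x=np.cross(n,z);return mid+a*w-s*up-pre*z,R.from_matrix(np.c_[x,n,z])
E
python3 - <<'E'
from g import *
t=capture("top");s=capture("side")
p=lambda *q:np.array(q)*.7
print("lamp red",*tri(t,p(105,235),s,p(323,132)));
print("box top R edge near/far",onz(t,p(179,330),70).round(),onz(t,p(179,392),70).round())
print("box top side view",*tri(t,p(179,325),s,p(280,205)))
print("cast",onz(t,p(227,367),14).round(),"bottle",onz(t,p(306,348),60).round())
for b in(-34,-38,-42,-46):
  for pre in(70,0):
    T,Rm=grasp(b,10,15,pre);q,e=ik(T,Rm*off.inv(),P,[.7,.8,1.5,-.9,1.3,1.7])
    cs=[Rm.apply([i*37.5,j*95,-55])+T for i in(-1,1) for j in(-1,1)];lowest=min(cs,key=lambda v:v[2])
    print(b,pre,T.round(0),q.round(2),round(e,3),"low corner",lowest.round(0),"other",cs[0].round(0))
E
```

```text
lamp red [595.8390894  388.86156943 226.72855237] 0.7688554819246616
box top R edge near/far [448. 325.  70.] [334. 323.  70.]
box top side view [450.00111929 313.65791719 107.99773342] 11.22777903378869
cast [378. 252.  14.] bottle [411.  91.  60.]
-34 70 [487. 263. 128.] [ 0.77  0.73  1.53 -0.86  1.34  1.69] 0.0 low corner [419. 347.  85.] other [376. 295. 117.]
-34 0 [512. 215.  83.] [ 0.68  0.78  1.6  -0.94  1.21  1.75] 0.0 low corner [444. 299.  41.] other [401. 247.  73.]
-38 70 [490. 266. 125.] [ 0.77  0.78  1.46 -0.85  1.42  1.67] 0.0 low corner [425. 351.  80.] other [380. 303. 115.]
-38 0 [512. 215.  83.] [ 0.69  0.81  1.55 -0.92  1.29  1.73] 0.0 low corner [447. 300.  38.] other [402. 251.  73.]
-42 70 [493. 269. 123.] [ 0.77  0.83  1.38 -0.84  1.51  1.66] 0.0 low corner [431. 355.  74.] other [385. 310. 112.]
-42 0 [512. 215.  83.] [ 0.69  0.85  1.49 -0.9   1.38  1.71] 0.0 low corner [451. 300.  34.] other [404. 256.  73.]
-46 70 [496. 272. 120.] [ 0.77  0.89  1.31 -0.84  1.59  1.64] 0.0 low corner [438. 357.  68.] other [390. 317. 109.]
-46 0 [512. 215.  83.] [ 0.69  0.9   1.43 -0.89  1.46  1.7 ] 0.0 low corner [454. 300.  31.] other [406. 260.  72.]
```

```bash
python3 - <<'E'
from g import *
t=capture("top");s=capture("side")
for im,nm in((t,"t"),(s,"s")):
    h=hsv(im);m=(h[...,0]>145)&(h[...,0]<172)&(h[...,1]>90)
    bb=max(blobs(m,100),key=lambda x:x[0][4]);ys,xs=np.nonzero(bb[2]);hull=cv2.convexHull(np.c_[xs,ys].astype(np.int32));print(nm,cv2.approxPolyDP(hull,4,True)[:,0].tolist())
    if nm=="t": print([onz(t,q,0).round(0)[:2].tolist() for q in cv2.approxPolyDP(hull,4,True)[:,0]])
for h in(0,60,80,100,120): print(h,*[proj(s,[x,338,h]).round(0) for x in(335,440)])
E
```

```text
t [[123, 273], [61, 276], [61, 227], [124, 227]]
[[334.0, 356.0], [329.0, 530.0], [466.0, 534.0], [463.0, 355.0]]
s [[197, 173], [157, 181], [141, 169], [138, 141], [177, 134], [195, 143]]
0 [162. 184.] [194. 176.]
60 [160. 165.] [192. 158.]
80 [159. 158.] [192. 151.]
100 [158. 151.] [191. 145.]
120 [158. 145.] [191. 138.]
```

```bash
cat > p1.py <<'E'
from g import *
from scipy.spatial.transform import Slerp
T,Rm=grasp(-34,-15,15,0);T2=T+55*up+[0,0,30];np.save("gp.npy",np.r_[T,Rm.as_rotvec()])
t,r=tool();sl=Slerp([0,1],R.concatenate([r,Rm]));q=get_obs()["joint_positions"]
for p,f in[(t,0),((t+T2)/2,0),(T2,0),(T2,.25),(T2,.5),(T2,.75),(T2,1),(T+55*up,1),(T,1)]:
    q,e=ik(p,sl(f)*off.inv(),P,q);print(np.round(p),f,q.round(2),round(e,4))
plan(T2,Rm)
cs=[Rm.apply([i*37.5,j*95,-55])+T for i in(-1,1) for j in(-1,1)];print(np.round(cs))
E
python3 p1.py
```

```text
[526.  -5. 190.] 0 [-0.14  0.38  1.61 -0.02  1.13  0.17] 0.0
[499.  98. 173.] 0 [ 0.06  0.37  1.68 -0.03  1.07  0.37] 0.0
[471. 201. 155.] 0 [ 0.27  0.4   1.69 -0.03  1.04  0.59] 0.0
[471. 201. 155.] 0.25 [ 0.4   0.4   1.71 -0.28  1.    0.9 ] 0.0
[471. 201. 155.] 0.5 [ 0.52  0.44  1.72 -0.54  1.04  1.21] 0.0
[471. 201. 155.] 0.75 [ 0.63  0.52  1.71 -0.75  1.14  1.48] 0.0
[471. 201. 155.] 1 [ 0.71  0.61  1.68 -0.9   1.28  1.69] 0.0
[471. 201. 125.] 1 [ 0.71  0.66  1.7  -0.92  1.24  1.75] 0.0
[505. 191.  83.] 1 [ 0.66  0.75  1.67 -0.97  1.17  1.77] 0.0
shift [ 179.9 -115.    29.6] 6 rows [ 0.0375 -0.024   0.0062] | turn [-37.5 -31.5  10.6] 8 rows [-0.0545 -0.0458  0.0154]
[[394. 223.  73.]
 [534. 182. 195.]
 [437. 275.  41.]
 [577. 234. 163.]]
```

```bash
sed -i 's/grasp(-34,-15,15,0)/grasp(-36,-17,15,0)/' p1.py; python3 p1.py | tail -6
python3 -m inch '[0,0,0,0.0375,-0.024,0.006,0, 0,0,0,0.0375,-0.024,0.006,0, 0,0,0,0.0375,-0.024,0.006,0, 0,0,0,0.0375,-0.024,0.006,0, 0,0,0,0.0375,-0.024,0.006,0, 0,0,0,0.0375,-0.024,0.006,0, -0.054,-0.046,0.015,0,0,0,0, -0.054,-0.046,0.015,0,0,0,0, -0.054,-0.046,0.015,0,0,0,0, -0.054,-0.046,0.015,0,0,0,0]'
python3 -m inch '[-0.054,-0.046,0.015,0,0,0,0, -0.054,-0.046,0.015,0,0,0,0, -0.054,-0.046,0.015,0,0,0,0, -0.054,-0.046,0.015,0,0,0,0, 0,0,0,0,0,0,0]'
cat > p2.py <<'E'
from g import *
import sys
v=np.load("gp.npy");print(get_obs()["joint_positions"].round(2));plan(v[:3]+float(sys.argv[1])*up,R.from_rotvec(v[3:]))
E
python3 p2.py 55
```

```text
[505. 189.  83.] 1 [ 0.66  0.77  1.65 -0.96  1.21  1.77] 0.0
shift [ 177.9 -115.    29.6] 6 rows [ 0.0371 -0.024   0.0062] | turn [-37.4 -33.4  11.3] 9 rows [-0.0484 -0.0432  0.0146]
[[394. 223.  73.]
 [534. 183. 195.]
 [438. 274.  39.]
 [578. 233. 161.]]
time: 6.48
tool_pos: [471.7, 201.5, 157.0]
tcp_rot: [2.762, 0.265, 1.122]
contact_force: [-0.1, 0.3, -0.5]
grip_width: 46.1
finger_force: 0.0
time: 6.9
tool_pos: [470.0, 202.2, 153.4]
tcp_rot: [2.356, 0.453, 0.886]
contact_force: [-0.2, -0.1, -0.5]
grip_width: 45.9
finger_force: 0.0
[ 0.71  0.62  1.69 -0.9   1.28  1.68]
shift [ 10.4 -16.8  20.3] 1 rows [ 0.013  -0.021   0.0254] | turn [-0.2 -1.8  0.7] 1 rows [-0.0023 -0.0209  0.0081]
```

```bash
python3 -m inch '[-0.002,-0.021,0.008,0.0065,-0.0105,0.0127,0, 0,0,0,0.0065,-0.0105,0.0127,0, 0,0,0,0,0,0,0]'; python3 p2.py 0
python3 - <<'E'
from h import *
c=capture("wrist");s=capture("side")
cv2.imwrite("pics/a3.png",np.hstack([cv2.resize(c["image"],(400,300)),cv2.resize(s["image"][60:270,100:380],(400,300))])[:,:,::-1])
E
```

```text
time: 7.15
tool_pos: [471.3, 196.3, 125.3]
tcp_rot: [2.345, 0.464, 0.851]
contact_force: [0.8, -0.2, -0.6]
grip_width: 46.0
finger_force: 0.0
[ 0.7   0.67  1.69 -0.91  1.27  1.74]
shift [33.5 -0.9 42.5] 2 rows [ 0.0209 -0.0006  0.0266] | turn [-0.4 -0.1 -0.1] 1 rows [-0.0047 -0.0012 -0.0012]
```

View pics/a3.png

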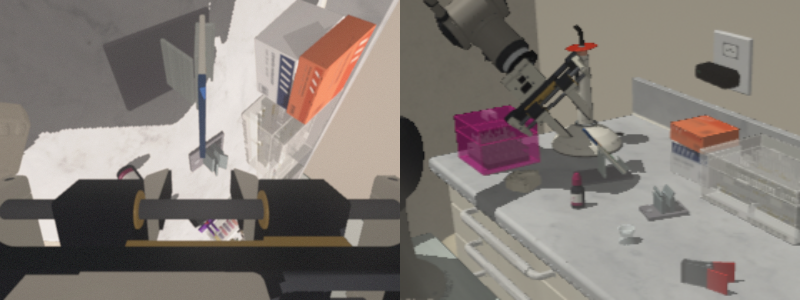

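In the left half the card is edge-on at x ≈ 203, centred between the fingers at 150 and 250 and parallel to them. In the right half the gripper stands clear of the magenta box. I'll go in.

```bash
python3 -m inch '[-0.004,0,0,0.0105,0,0.0133,0, 0,0,0,0.0105,0,0.0133,0, 0,0,0,0.0105,0,0.0133,0, 0,0,0,0.0105,0,0.0133,0, 0,0,0,0,0,0,0]'; python3 p2.py 0
```

```text
time: 7.67
tool_pos: [507.4, 188.5, 83.9]
tcp_rot: [2.335, 0.464, 0.848]
contact_force: [-1.5, -0.1, 0.3]
grip_width: 45.9
finger_force: 0.0
[ 0.65  0.76  1.65 -0.96  1.21  1.77]
shift [-1.  -2.7 -0.9] 1 rows [-0.0012 -0.0034 -0.0011] | turn [ 0.1 -0.  -0.2] 1 rows [ 0.0012 -0.     -0.0023]
```

```bash
python3 -m inch '[0,0,0,0,-0.0015,0,0.5, 0,0,0,0,0,0,1, 0,0,0,0,0,0,1, 0,0,0,0,0,0,1, 0,0,0,0,0,0,1, 0,0,0,0,0,0,1]'
```

```text
time: 8.17
tool_pos: [505.5, 190.3, 85.8]
tcp_rot: [2.334, 0.461, 0.849]
contact_force: [0.0, 0.3, 0.1]
grip_width: 10.5
finger_force: 0.0
```

```bash
python3 -m inch '[0,0,0,0,0,0,1, 0,0,0,0,0,0,1, 0,0,0,0,0,0,1]'; python3 p2.py 0
```

```text
time: 8.42
tool_pos: [505.5, 190.1, 85.7]
tcp_rot: [2.334, 0.461, 0.849]
contact_force: [-2.3, 1.3, 2.5]
grip_width: 4.8
finger_force: 30.0
[ 0.66  0.76  1.65 -0.96  1.21  1.77]
shift [-0.1 -2.1  2.1] 1 rows [-0.0001 -0.0026  0.0026] | turn [ 0.2 -0.2 -0.3] 1 rows [ 0.0023 -0.0023 -0.0035]
```

```bash
cat > p3.py <<'E'
from g import *
import sys,os
if not os.path.exists("held.npy"):
    t,r=tool();low=mid-100*up;L=r.inv().apply(low-t);print("low in tool",L)
    L[1]=0;z=r.inv().apply(up);z[1]=0;z/=np.linalg.norm(z);np.save("held.npy",np.array([L,z]))
L,zc=np.load("held.npy");yc=np.cross(zc,[0,1,0]) # card x = tool y
Rc=R.from_matrix(np.c_[[0,1,0],yc,zc]) # card axes in tool
def target(low,yaw): 
    Rw=Z(yaw)*Rc.inv();return np.array(low)-Rw.apply(L),Rw
if __name__=="__main__":
    x,y,z,yaw=map(float,sys.argv[1:]);p,Rw=target([x,y,z],np.radians(yaw));print(p.round(1),"low now",(tool()[0]+tool()[1].apply(L)).round(1));plan(p,Rw)
    print(ik(p,Rw*off.inv(),P,get_obs()["joint_positions"])[0].round(2))
E
python3 p3.py 528 -18 90 -15
python3 -m inch '[0,0,0,-0.01,0,-0.013,1, 0,0,0,-0.018,0,-0.023,1, 0,0,0,-0.018,0,-0.023,1, 0,0,0,-0.018,0,-0.023,1, 0,0,0,-0.01,0,-0.013,1, 0,0,0,0,0,0,1]'
python3 p3.py 528 -18 90 -15
```

```text
low in tool [63.41633874 -2.67259069 61.02636667]
[523.9 -33.1 176.6] low now [563.7 189.5  19.7]
shift [-179.6  120.4  108.2] 7 rows [-0.0321  0.0215  0.0193] | turn [ 31.9   0.4 -24.7] 7 rows [ 0.053   0.0007 -0.0411]
[ 0.11  0.57  1.5  -0.59  1.37  0.59]
time: 8.92
tool_pos: [444.0, 205.1, 161.1]
tcp_rot: [2.334, 0.458, 0.85]
contact_force: [0.8, 0.4, -0.2]
grip_width: 5.2
finger_force: 30.0
[523.9 -33.1 176.6] low now [502.3 204.7  95.3]
shift [-120.1  119.8  186.1] 7 rows [-0.0214  0.0214  0.0332] | turn [ 32.    0.2 -24.7] 7 rows [ 0.0532  0.0003 -0.0411]
[ 0.11  0.57  1.5  -0.59  1.37  0.59]
```

```bash
python3 -m inch '[0,0,0,-0.0214,0.0214,0.0332,1, 0,0,0,-0.0214,0.0214,0.0332,1, 0,0,0,-0.0214,0.0214,0.0332,1, 0,0,0,-0.0214,0.0214,0.0332,1, 0,0,0,-0.0214,0.0214,0.0332,1, 0,0,0,-0.0214,0.0214,0.0332,1, 0,0,0,-0.0214,0.0214,0.0332,1, 0.053,0,-0.041,0,0,0,1, 0.053,0,-0.041,0,0,0,1, 0.053,0,-0.041,0,0,0,1]'
python3 -m inch '[0.053,0,-0.041,0,0,0,1, 0.053,0,-0.041,0,0,0,1, 0.053,0,-0.041,0,0,0,1, 0.053,0,-0.041,0,0,0,1, 0,0,0,0,0,0,1, 0,0,0,0,0,0,1]'
python3 p3.py 528 -18 65 -15
```

```text
time: 9.75
tool_pos: [522.1, -4.3, 196.6]
tcp_rot: [2.756, 0.563, 1.027]
contact_force: [-0.0, -0.3, -0.5]
grip_width: 4.6
finger_force: 30.0
time: 10.25
tool_pos: [522.5, -4.3, 195.6]
tcp_rot: [-3.056, 0.602, 1.311]
contact_force: [-0.4, -0.3, -0.9]
grip_width: 4.6
finger_force: 30.0
[523.9 -33.1 151.6] low now [522.1  14.3 109.6]
shift [ 2.2 13.2 50.9] 2 rows [0.0014 0.0082 0.0318] | turn [-4.9 -1.4  0.1] 1 rows [-0.057  -0.0163  0.0012]
[ 0.11  0.6   1.53 -0.6   1.32  0.62]
```

```bash
python3 -m inch '[0,0,0,0.0014,0.008,0.031,1, 0,0,0,0.0014,0.008,0.031,1, -0.057,-0.0163,0,0,0,0,1, 0,0,0,0,0,0,1, 0,0,0,0,0,0,1]'
python3 p3.py 528 -18 65 -15
python3 - <<'E'
from h import *
c=capture("wrist");s=capture("side")
cv2.imwrite("pics/a4.png",np.hstack([cv2.resize(c["image"],(400,300)),cv2.resize(s["image"][120:225,230:370],(400,300))])[:,:,::-1])
E
```

```text
time: 10.67
tool_pos: [522.5, -30.7, 154.2]
tcp_rot: [-3.138, 0.625, 1.316]
contact_force: [0.3, 0.6, -0.3]
grip_width: 4.6
finger_force: 30.0
[523.9 -33.1 151.6] low now [526.3 -15.4  67.6]
shift [-0.1  2.   3.2] 1 rows [-0.0001  0.0025  0.004 ] | turn [ 0.  -0.   0.3] 1 rows [ 0.     -0.      0.0035]
[ 0.11  0.6   1.53 -0.6   1.32  0.62]
```

View pics/a4.png

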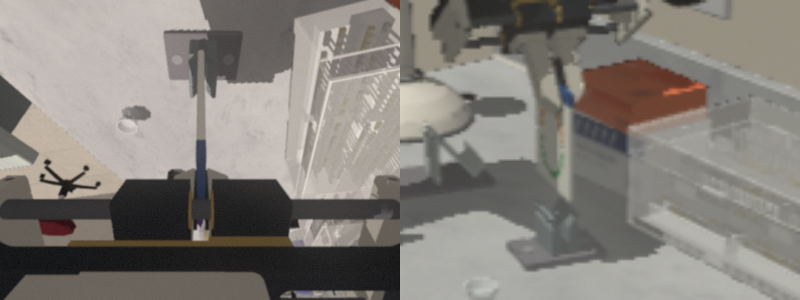

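The left half shows the card edge-on at x ≈ 200, over the slot between the screws at 177 and 226. The right half shows the card upright above the grey stand. Next: a 2 mm trim, then lower.

```bash
python3 -m inch '[0,0,0.003,0,0.0025,0.004,1, 0,0,0,0.0073,0,0.0101,1, 0,0,0,0.0073,0,0.0101,1, 0,0,0,0.0073,0,0.0101,1, 0,0,0,0,0,0,1]'
python3 p3.py 528 -18 8 -15
```

```text
time: 11.18
tool_pos: [523.7, -33.8, 118.8]
tcp_rot: [-3.137, 0.626, 1.312]
contact_force: [1.1, -1.7, -0.3]
grip_width: 4.8
finger_force: 30.0
[523.9 -33.1  94.6] low now [527.4 -18.6  32.2]
shift [14.8  0.2 19.2] 1 rows [0.0185 0.0002 0.024 ] | turn [-0.2  0.   0.1] 1 rows [-0.0023  0.      0.0012]
[ 0.11  0.68  1.57 -0.62  1.22  0.69]
```

Low force at 32 mm, so it is in the slot. Continue gently.

```bash
python3 -m inch '[0,0,0,0.0055,0,0.0075,1, 0,0,0,0.0055,0,0.0075,1, 0,0,0,0.0037,0,0.005,1, 0,0,0,0,0,0,1]'
python3 p3.py 528 -18 8 -15
```

```text
time: 11.52
tool_pos: [524.6, -33.5, 100.3]
tcp_rot: [-3.14, 0.625, 1.311]
contact_force: [-0.9, 0.2, -1.1]
grip_width: 4.8
finger_force: 30.0
[523.9 -33.1  94.6] low now [528.5 -18.4  13.7]
shift [ 3.5 -0.7  4.5] 1 rows [ 0.0044 -0.0009  0.0056] | turn [-0.  -0.   0.1] 1 rows [-0.     -0.      0.0012]
[ 0.11  0.68  1.57 -0.62  1.22  0.69]
```

```bash
python3 -m inch '[0,0,0,0.0022,0,0.003,1, 0,0,0,0.0015,0,0.002,1, 0,0,0,0,0,0,1]'; python3 -m inch '[0,0,0,0.0008,0,0.001,1, 0,0,0,0,0,0,1]'
python3 p3.py 528 -18 8 -15
```

```text
time: 11.77
tool_pos: [524.9, -33.4, 96.4]
tcp_rot: [3.142, 0.625, 1.31]
contact_force: [-1.3, 0.0, -1.1]
grip_width: 4.7
finger_force: 30.0
time: 11.93
tool_pos: [525.0, -33.4, 96.3]
tcp_rot: [3.141, 0.625, 1.309]
contact_force: [-2.7, 0.9, 3.2]
grip_width: 4.7
finger_force: 30.0
[523.9 -33.1  94.6] low now [529.1 -18.3   9.7]
shift [ 1.  -1.1  1.3] 1 rows [ 0.0012 -0.0014  0.0016] | turn [ 0.1 -0.   0. ] 1 rows [ 0.0012 -0.      0.    ]
[ 0.11  0.68  1.57 -0.62  1.22  0.69]
```

```bash
python3 -m inch '[0,0,0,0.0008,0,0.0012,1, 0,0,0,0,0,0,1, 0,0,0,0,0,0,1]'
```

```text
time: 12.18
tool_pos: [525.1, -33.5, 96.2]
tcp_rot: [3.14, 0.626, 1.308]
contact_force: [-4.7, 3.0, 10.5]
grip_width: 4.6
finger_force: 30.0
```

```bash
python3 -m inch '[0,0,0,0,0,0,0.2, 0,0,0,0,0,0,0.2, 0,0,0,0,0,0,0.2, 0,0,0,0,0,0,0.2, 0,0,0,-0.012,0,-0.016,0.2, 0,0,0,-0.022,0,-0.03,0.2, 0,0,0,-0.028,0,-0.039,0.2, 0,0,0,-0.028,0,-0.039,0.2, 0,0,0,-0.028,0,-0.039,0.2, 0,0,0,0,0,0,0.2]'
python3 - <<'E'
from h import *
c=capture("wrist");s=capture("side");t=capture("top")
cv2.imwrite("pics/a5.png",np.hstack([cv2.resize(c["image"],(400,300)),cv2.resize(s["image"][120:225,230:370],(400,300))])[:,:,::-1])
# clip red handles in top
h=hsv(t);r=((h[...,0]<10)|(h[...,0]>170))&(h[...,1]>70);r[:, :300]=0
for x in blobs(r,5):print(x[:2],onz(t,x[1],30).round(0))
E
```

```text
time: 13.02
tool_pos: [527.6, -33.8, 263.0]
tcp_rot: [3.125, 0.622, 1.301]
contact_force: [0.1, 0.4, 0.9]
grip_width: 36.8
finger_force: 0.0
([349, 224, 8, 9, 24], array([352.2, 228.2])) [ 447. -282.   30.]
([355, 235, 10, 4, 16], array([359.9, 236.7])) [ 423. -302.   30.]
```

View pics/a5.png

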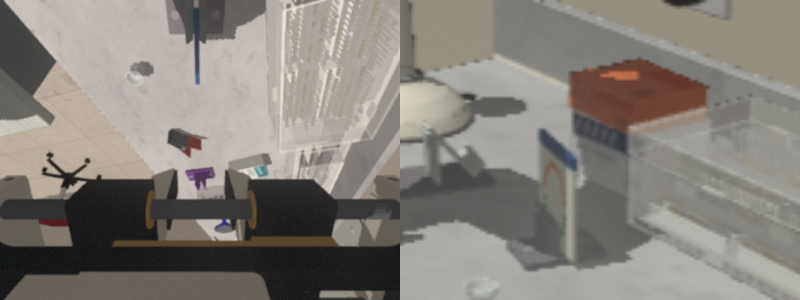

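The right half shows the card standing upright in the stand, blue header on top, and released. In the left half the clip's red handles are at about (190,148). Now over to the clip.

```bash
cat > p4.py <<'E'
from k2 import *
import sys
P=np.load("P.npy");x,y,z,yaw=map(float,sys.argv[1:])
Rm=R.from_euler('xyz',[np.pi,0,np.radians(yaw)]);plan([x,y,z],Rm);print(ik(np.array([x,y,z]),Rm*off.inv(),P,get_obs()["joint_positions"])[0].round(2))
E
python3 p4.py 438 -295 200 125
```

```text
shift [-190.8  -16.4  205.4] 8 rows [-0.0298 -0.0026  0.0321] | turn [-15.6  33.5 -48.3] 10 rows [-0.0182  0.039  -0.0562]
[-0.74  0.38  1.57  0.    1.19 -1.35]
```

```bash
python3 -m inch '[0,0,0,-0.03,-0.0026,0.032,-0.4, 0,0,0,-0.03,-0.0026,0.032,-0.4, 0,0,0,-0.03,-0.0026,0.032,-0.4, 0,0,0,-0.03,-0.0026,0.032,-0.4, 0,0,0,-0.03,-0.0026,0.032,-0.4, 0,0,0,-0.03,-0.0026,0.032,-0.4, 0,0,0,-0.03,-0.0026,0.032,-0.4, 0,0,0,-0.03,-0.0026,0.032,-0.4, -0.018,0.039,-0.056,0,0,0,-0.4, -0.018,0.039,-0.056,0,0,0,-0.4]'
python3 -m inch '[-0.018,0.039,-0.056,0,0,0,-0.4, -0.018,0.039,-0.056,0,0,0,-0.4, -0.018,0.039,-0.056,0,0,0,-0.4, -0.018,0.039,-0.056,0,0,0,-0.4, -0.018,0.039,-0.056,0,0,0,-0.4, -0.018,0.039,-0.056,0,0,0,-0.4, -0.018,0.039,-0.056,0,0,0,-0.4, -0.018,0.039,-0.056,0,0,0,-0.4, 0,0,0,0,0,0,-0.4, 0,0,0,0,0,0,-0.4]'
python3 p4.py 438 -295 200 125
```

```text
time: 14.0
tool_pos: [435.8, -296.0, 198.4]
tcp_rot: [-3.084, 0.498, 1.51]
contact_force: [0.6, 0.7, 0.2]
grip_width: 64.0
finger_force: 0.0
time: 14.83
tool_pos: [437.0, -295.9, 199.7]
tcp_rot: [-3.139, -0.003, 2.174]
contact_force: [-0.7, -0.4, 0.2]
grip_width: 64.2
finger_force: 0.0
shift [ 0.2  1.3 -0.3] 1 rows [ 0.0002  0.0016 -0.0004] | turn [-0.1 -0.2 -0.4] 1 rows [-0.0012 -0.0023 -0.0047]
[-0.74  0.38  1.57 -0.    1.19 -1.35]
```

```bash
python3 - <<'E'
from h import *
c=capture("wrist");cv2.imwrite("pics/w6.png",cv2.resize(c["image"][110:260,180:380],(800,600),interpolation=cv2.INTER_CUBIC)[:,:,::-1])
print(proj(c,[438,-295,20]),proj(c,[424,-275,36]))
E
```

```text
[283.02245404 182.45353846] [282.92487385 162.62398901]
```

View pics/w6.png

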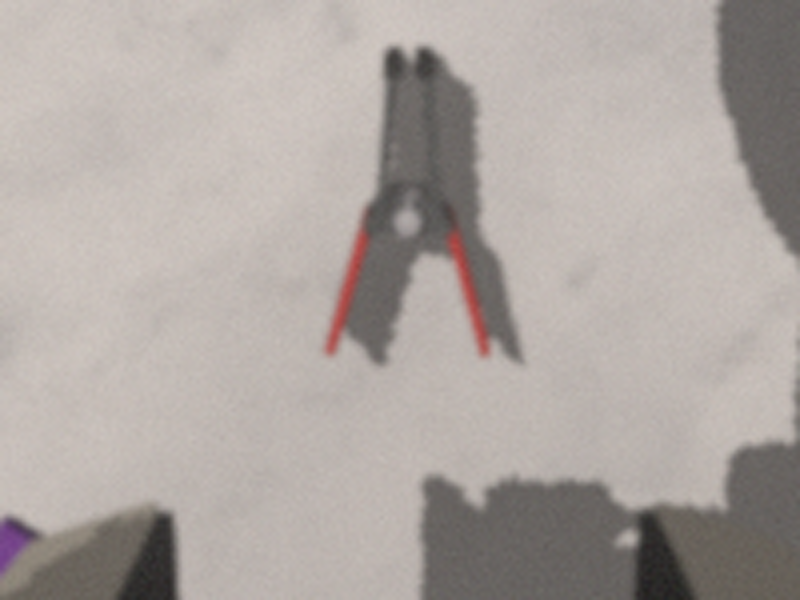

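The clip is aligned with the tool: pin at crop (407,220), jaw tips around (411,60), red handle ends at (330,355) and (486,355).

```bash
python3 - <<'E'
from h import *
c=capture("wrist");f=lambda x,y,z:onz(c,(180+x/4,110+y/4),z)
pin,jaw,h1,h2=f(407,220,36),f(411,50,34),f(330,355,35),f(486,355,35)
hm=(h1+h2)/2;print(pin.round(1),jaw.round(1),hm.round(1),"handles w",np.linalg.norm(h1-h2),"pin-jaw",np.linalg.norm((jaw-pin)[:2]),"pin-hand",np.linalg.norm((hm-pin)[:2]))
d=jaw-hm;yaw=np.degrees(np.arctan2(d[1],d[0]));print("yaw",yaw);u=np.array([np.cos(np.radians(yaw)),np.sin(np.radians(yaw)),0])
np.save("clip.npy",np.r_[pin,yaw]);g=pin-25*u;print("grasp",g.round(1))
for z in(60,12): plan([g[0],g[1],z],R.from_euler('xyz',[np.pi,0,np.radians(yaw)]))
E
```

```text
[ 424.6 -277.2   36. ] [ 401.6 -242.2   34. ] [ 445.3 -306.8   35. ] handles w 41.10015095846357 pin-jaw 41.861706118599905 pin-hand 36.071834153792324
yaw 124.0646401097735
grasp [ 438.6 -298.    36. ]
shift [ -3.4  -0.4 140.5] 4 rows [-0.0011 -0.0001  0.0439] | turn [-0.1 -0.1  0.6] 1 rows [-0.0012 -0.0012  0.007 ]
shift [ -3.5  -0.2 188.5] 6 rows [-0.0007 -0.      0.0393] | turn [-0.1 -0.1  0.6] 1 rows [-0.0012 -0.0012  0.007 ]
```

```bash
python3 -m inch '[0,0,0.007,-0.0011,0,0.044,-0.4, 0,0,0,-0.0011,0,0.044,-0.4, 0,0,0,-0.0011,0,0.044,-0.4, 0,0,0,-0.0011,0,0.044,-0.4, 0,0,0,0,0,0.028,-0.4, 0,0,0,0,0,0.02,-0.4, 0,0,0,0,0,0.01,-0.4, 0,0,0,0,0,0,-0.4]'; python3 p4.py 438.6 -298 14 124.1
```

```text
time: 15.6
tool_pos: [439.0, -297.2, 13.0]
tcp_rot: [-3.14, -0.003, 2.168]
contact_force: [-0.6, 0.2, 0.3]
grip_width: 64.2
finger_force: 0.0
shift [-0.5 -0.8 -1. ] 1 rows [-0.0006 -0.001  -0.0012] | turn [-0.1 -0.2  0.1] 1 rows [-0.0012 -0.0023  0.0012]
[-0.74  0.64  1.75  0.    0.75 -1.34]
```

```bash
python3 -m inch '[0,0,0,0,-0.001,-0.001,1, 0,0,0,0,0,0,1, 0,0,0,0,0,0,1, 0,0,0,0,0,0,1, 0,0,0,0,0,0,1, 0,0,0,0,0,0,1, 0,0,0,0,0,0,1, 0,0,0,0,0,0,1, 0,0,0,0,0,0,1, 0,0,0,0,0,0,1]'
python3 -c "
from plant import get_obs;print(get_obs()['moment'].round(2))"
```

```text
time: 16.43
tool_pos: [439.6, -299.7, 16.0]
tcp_rot: [-3.141, 0.002, 2.168]
contact_force: [1.9, -2.0, 6.4]
grip_width: 21.5
finger_force: 30.0
[-0.21 -0.14 -0.06]
```

```bash
python3 -m inch '[0,0,0,0,0,-0.01,1, 0,0,0,0,0,-0.02,1, 0,0,0,0,0,-0.03,1, 0,0,0,0,0,-0.03,1, 0,0,0,0,0,-0.02,1, 0,0,0,0,0,0,1]'; python3 p4.py 491 -158 90 75
```

```text
time: 16.93
tool_pos: [440.1, -299.8, 106.5]
tcp_rot: [3.141, 0.004, 2.168]
contact_force: [1.0, -0.2, -0.6]
grip_width: 21.7
finger_force: 30.0
shift [ 88.6 121.9  16.2] 5 rows [0.0221 0.0305 0.004 ] | turn [ 0.1  0.2 49.2] 8 rows [0.0001 0.0003 0.0716]
[-0.46  0.5   1.74  0.    0.91 -0.2 ]
```

```bash
python3 -m inch '[0,0,0,0.022,0.0305,0.004,1, 0,0,0,0.022,0.0305,0.004,1, 0,0,0,0.022,0.0305,0.004,1, 0,0,0,0.022,0.0305,0.004,1, 0,0,0,0.022,0.0305,0.004,1, 0,0,0.0716,0,0,0,1, 0,0,0.0716,0,0,0,1, 0,0,0.0716,0,0,0,1, 0,0,0.0716,0,0,0,1, 0,0,0.0716,0,0,0,1]'
python3 -m inch '[0,0,0.0716,0,0,0,1, 0,0,0.0716,0,0,0,1, 0,0,0.0716,0,0,0,1, 0,0,0,0,0,0,1, 0,0,0,0,0,0,1]'
python3 p4.py 504.4 -108.2 74 75
python3 - <<'E'
from h import *
c=capture("wrist");s=capture("side")
cv2.imwrite("pics/a7.png",np.hstack([cv2.resize(c["image"][0:300,100:500],(400,300)),cv2.resize(s["image"][120:225,230:370],(400,300))])[:,:,::-1])
cv2.imwrite("pics/w7.png",c["image"][:,:,::-1])
y=np.array([.259,.966,0]);o=np.array([528.5,-18.3,0])
for k in(-42,42): print("exp card edge",[proj(c,o+k*y+[0,0,z]).round(1).tolist() for z in(108,96,60)])
E
```

```text
time: 17.77
tool_pos: [489.4, -156.9, 86.0]
tcp_rot: [-3.138, -0.002, 1.626]
contact_force: [0.1, 0.9, -0.6]
grip_width: 21.5
finger_force: 30.0
time: 18.18
tool_pos: [489.6, -157.2, 86.4]
tcp_rot: [-3.139, -0.0, 1.312]
contact_force: [0.3, 0.1, -0.7]
grip_width: 21.8
finger_force: 30.0
shift [51.2  1.8 12.4] 2 rows [0.032  0.0011 0.0078] | turn [-0.2 -0.   0.2] 1 rows [-0.0023 -0.      0.0023]
[-0.36  0.52  1.75  0.    0.87 -0.1 ]
exp card edge [[285.4, 38.2], [285.1, 44.6], [284.4, 58.1]]
exp card edge [[287.3, -285.6], [286.7, -240.7], [285.5, -151.9]]
```

View pics/a7.png

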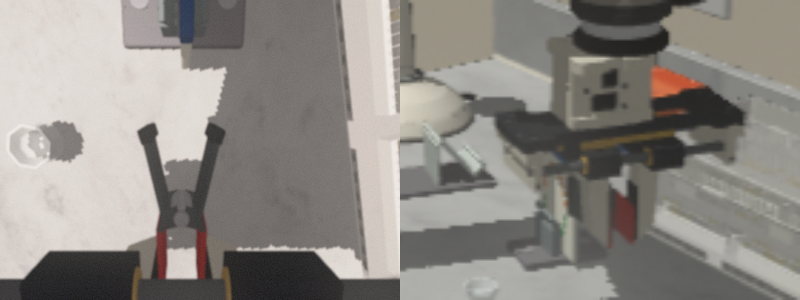

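Left half: clip jaws gaping at crop (148,132) and (215,130), midpoint 181. The card's header edge is at x ≈ 187, y ≈ 41, as predicted to within 1–2 px. I'll lower 12 mm, trim 2.5 mm sideways and advance 51 mm.

```bash
python3 -m inch '[0,0,0.002,0,0.003,0.008,1, 0,0,0,0,0,0.0075,1, 0,0,0,0.012,0,0,1, 0,0,0,0.016,0,0,1, 0,0,0,0.016,0,0,1, 0,0,0,0.012,0,0,1, 0,0,0,0.006,0,0,1, 0,0,0,0,0,0,1, 0,0,0,0,0,0,1]'
python3 p4.py 504.4 -108.2 74 75
python3 - <<'E'
from h import *
c=capture("wrist");s=capture("side")
cv2.imwrite("pics/a8.png",np.hstack([cv2.resize(c["image"][0:210,150:430],(400,300)),cv2.resize(s["image"][120:225,230:370],(400,300))])[:,:,::-1])
E
```

```text
time: 19.03
tool_pos: [505.9, -109.9, 75.0]
tcp_rot: [-3.141, 0.0, 1.307]
contact_force: [1.5, 0.0, -0.6]
grip_width: 21.6
finger_force: 30.0
shift [ 1.2 -1.8  1. ] 1 rows [ 0.0015 -0.0023  0.0012] | turn [-0.   0.  -0.1] 1 rows [-0.      0.     -0.0012]
[-0.36  0.52  1.75 -0.    0.87 -0.1 ]
```

View pics/a8.png

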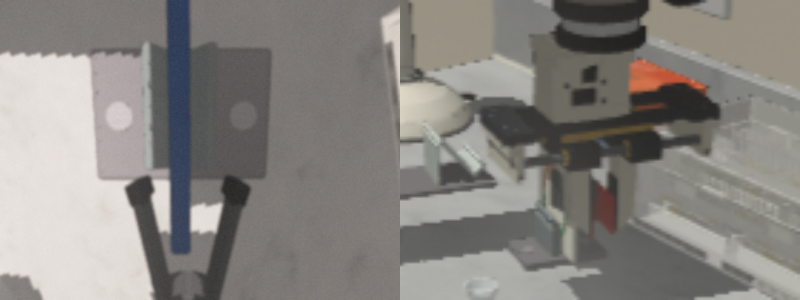

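```bash
python3 - <<'E'
from h import *
c=capture("wrist");t,r=tool();f=lambda x,y,z:r.inv().apply(onz(c,(150+x/1.4286,y/1.4286),z)-t).round(1)
print("card end (tool)",f(180,250,108),"hdr far",f(178,20,108),"pin",f(188,283,94),"tips",f(140,180,94),f(236,180,94))
E
```

```text
card end (tool) [ 53.8  -1.7 -33.1] hdr far [107.3  -1.9 -33.1] pin [ 40.6   0.4 -19.1] tips [ 70.9 -13.2 -19.1] [ 70.9  14.  -19.1]
```

Card end is 54 mm ahead in the tool frame, with the jaw tips at 71 mm and ±13.5 mm, so they reach 17 mm past the edge. The card sits 1.8 mm off centre, so one last trim, then I'll hand in.

```bash
python3 -m inch '[0,0,0,0,-0.0022,0,1, 0,0,0,0,0,0,1, 0,0,0,0,0,0,1, 0,0,0,0,0,0,1]'
python3 - <<'E'
from h import *
c=capture("wrist");t,r=tool();h=hsv(c)
b=(h[...,0]>98)&(h[...,0]<128)&(h[...,1]>60)
x=max([q for q in blobs(b,50) if 240<q[1][0]<320],key=lambda q:q[0][4]);print(x[:2],"card end",r.inv().apply(onz(c,(x[1][0],x[0][1]+x[0][3]),108)-t).round(1),get_obs()["contact_force"].round(1))
from plant import close_job;print(close_job())
E
```

```text
time: 19.52
tool_pos: [503.9, -110.1, 74.8]
tcp_rot: [-3.141, 0.0, 1.306]
contact_force: [-0.5, 0.5, -1.2]
grip_width: 21.8
finger_force: 30.0
([273, 0, 16, 175, 2434], array([280.4,  82.8])) card end [ 53.6  -0.1 -33.2] [-0.4 -0.3  0.3]
the job is handed in; nothing more can be done
None
```

The card stands upright in the grey stand with its blue header on top, and the arm holds the clip squeezed open around the card's right-hand side edge, jaws about 17 mm past it and no contact force measured; handed in at 19.5 s.

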